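Snap an instrument cover into its work nest, open side down

ROBOT

A 7-joint arm with a two-finger parallel gripper is mounted at the origin on a cart in front of the work surface, level with it; the furniture and walls round the work are solid. World frame = base frame: x ahead of the robot, y to its left, z up, the work surface at z = 0. Lengths are in m, angles in rad, forces in N, time in s.
With the tool pointing down it reaches from about 0.4 to 0.875 m from the base axis. Payload 6.5 kg.
Tool frame: the origin (TCP) lies midway between the tips of the shut fingers; the grasp point (between the pads) lies 19 mm behind it; z points along the fingers, y is the line along which they close (so a half turn about z gives the same grasp; the last joint's range is limited). The gripper opens to 85 mm and grips with 20 to 120 N. Pads are 22 mm wide; open, the fingers measure 114 mm over their backs; the gripper's body (76 mm by 85 mm) begins 54 mm behind the grasp point. The pads swing forward as they close: fully open they stand 13 mm farther back than shut.
Start: joints at [-1.265, 0.536, -0.004, 1.538, 0.003, 1.067, -0.071], TCP at [0.236, 0.606, 0.204] pointing down, gripper open.
Joint ranges: [-2.7, 2.7], [-0.37, 2.16], [-1.27, 1.26], [0.24, 2.4], [-1.31, 4.45], [0.19, 1.91], [-2.76, 2.76]. Speed limits (rad/s): [2.39, 2.39, 3.14, 3.14, 3.14, 3.14, 3.14].

INTERFACE

Orientations are given as a unit quaternion [x, y, z, w].
In Python, from rig import sense, capture, finish_job, boxes_of, trace gives the robot as it stands.
- The arm moves only by the tool servo_tool, never from a script. Its arguments are lists of equal length, an entry for each row: "offset": the shift along the tool's x, y, z in cm, a list of three; "angular": the turn, a rotation vector about the tool's x, y, z in rad, a list of three; "grip": the finger opening in cm, from 0 to 8.54. A call has 1 to 10 rows; each row is the pose to reach, as a shift and turn from the pose commanded when the call began, along the tool's axes at that moment; what a row does not reach only later rows make up. A row lasts 1/8 s, in which the tool goes at most 62.5 mm and 10.7 degrees, less where a joint would pass 70% of its speed; a pose out of reach is approached as far as the arm can. A call with a gripper value outside its range is refused whole. The fingers move at their own pace and stop on an object; "newtons" is the grip in N (left out, the last holds). Time passes only in rows, so rows that repeat a pose let the fingers close. It gives the time, the measured TCP pose, the force, the opening and the grip force at its end, in the units of the state.
- sense(): the state, without advancing time (a new reading comes with each control period).
- capture(name): name is "scene" or "top"; returns a dict with "pixels" (400x640x3 uint8, red, green, blue), "mtx" (3x3 intrinsics, pixels), "pose" (4x4, takes a point from camera to world coordinates). Camera axes: x right, y down, z forward; pixel columns grow to the right and rows downward; lengths in m; the calibration is good to about 2 mm. A picture is of the moment at which its call begins. There is no depth.
- finish_job(): hands the job in; it is judged then, once.
Trained networks look in a picture, given as the dict that the camera call returned (one of the last four; its "shot" number tells which), for a name from the list of things; names that differ only in an ending like _2 or _b are one class to them, and where a whole thing is asked for, a point or a joint stands for the part that bears it (a point fixed in the world has none). Each returns a list of dicts, best first, with "conf" (0 to 1); they miss things now and then, are a little off and sometimes report something else, mostly with a low value. They report only what shows in the picture. A call takes as long as a camera call.
- boxes_of(picture, name): "position" ([column, row] in pixels, amid what is visible of it).
- trace(picture, name): "pixels" (400x640 bool, what is visible of it) and "position" ([column, row] in pixels, amid what is visible of it).
The state is a dict: "clock": time; "qpos": joint angles; "joint_velocities": joint speeds; "joint_efforts": joint torques, N m; "ee_pos": TCP position; "tcp_rot": TCP orientation; "ft_force": force on the tool from outside, world axes, zero at the start; "wrist_torque": the same for the moment, N m; "gripper_width": opening from 0.0 (shut) to 1.0 (fully open); "finger_force": force on a finger pad.
Only numpy, scipy, OpenCV 4.12 (cv2) and the standard library are available. Lean on these libraries where they do the work, as an engineer would, in place of code of your own. Each camera call takes 0.05 s, during which the arm holds its last target. There are 200 camera calls.

TASK

The grey cast cover stands on its long edge on the bench. Load it into the metal work nest lying open side down (smooth louvred face up), flat and fully home on the nest's floor between the fixed back wall and the spring jaw, which has to be forced back by pressing the cover down. Leave the bottle, the panel meter and the relay box standing nearby where they are.

Things in the scene. Friction and masses are not known exactly. Their poses are not given: they have to be found in the camera images.
- cover: Grey cast cover: open box 120 (x) x 76 (y) x 26 mm (z), walls 4 mm, 0.13-0.25 kg. Origin: middle of the open rim side. +z points out of the closed louvred face, 26 mm from the origin. A rib 8 mm wide, as deep as the walls, crosses the open side at x = 0 along y (grip there, 26 mm). Starts on its long -y edge, +y up (roll 90 deg, origin 38 mm above bench). Symmetrical end for end.
- nest: Work nest fixed on the bench mat, base plate 176 x 164 x 8 mm. Origin: under the base below the pocket's middle. x: pocket length, +y: from the fixed back wall to the spring jaw, z up. Back wall: face at y -38 mm, 14 thick, 10 high over the floor. End walls: faces at x +-62 mm (2 mm play for the cover each end), y -33 to 17, 12 high.
- pocket (a point): Middle of the pocket's floor, 8 mm over the nest's origin, same axes. The seated cover's origin lies here, its x parallel to the nest's x (either way round), its z up. Between back wall and pad is a 36 mm wide strip of floor where the cover can stand on its long edge.
- pad_top (a point): Between the tops of two black pads (each x 12 to 36 mm either side, y -2 to 12 mm in the nest's frame), 12 mm over the pocket floor. They go into the cover's cavity either side of its rib; a cover with the closed face down rests on them and cannot seat.
- jaw_nose (a point): Middle of the spring jaw's front lip, 3 mm over the pocket floor. The jaw is a sliding polished steel plate 90 mm long, 52 mm deep, 12 mm high over the floor, flat on top; a 55 degree slope leads from its top (nest y = +40 mm) down to the front lip (y = +34 mm at rest, 4 mm inside the place of the seated cover's edge, y = +38 mm).
- jaw (a joint): Travel of the spring jaw along nest +y, 0 at rest to 0.009 m; 0.004 with the cover seated. The spring presses 5 N at rest, 0.5 N more per mm. The cover's weight does not force it back; a press of about 10 to 20 N straight down on the cover near the edge over the jaw does, once the cover's other edge is against the back wall.
- bottle: Bystander: white plastic bottle, 51 mm across, 94 mm high, origin under its centre.
- meter: Bystander: black panel meter 28 x 48 x 46 mm, origin under its centre.
- relay: Bystander: black relay box 42 x 52 x 36 mm, origin under its centre.

How it is judged:
At the end, for the whole second after the job is handed in: The cover lies open side down in the nest, level within 0.05 rad, its rim on the pocket floor within 2 mm, its middle within 5 mm of the pocket's middle and parallel to it within 0.06 rad, held by the spring jaw (pushed back more than 2 mm), at rest (angle between cover's own z axis and vertical below 0.05 rad and z of cover in the frame of pocket between -0.002 and 0.002 m and horizontal distance between cover and pocket below 0.005 m and angle between the x axis of cover and the x axis of nest, either way round below 0.06 rad and value of joint jaw above 0.002 m and linear speed of cover below 0.01 m/s and angular speed of cover below 0.1 rad/s); the robot touches nothing.
It fails at once if the bottle, meter or relay box is pushed more than 3 cm from its place (distance of any of bottle, meter, relay from where it was at the start of the episode above 0.03 m).
It also fails if it takes over 67 s, if anything falls off the work surface, if the arm or the gripper's body presses on something with over 40 N, if the wrist force passes 120 N, or if a joint passes its speed limit or range.

## Working session

There is one attempt and no reset: what is moved stays moved. The work goes in short steps, Python scripts to look and compute and a tool call to move; the robot and the scene stay as the last step left them, time stands still between calls to the robot, and variables do not carry over. Pictures are saved under pics/ and viewed, at most 10 in all, crops included, and the job is handed in when it is done.

Besides the shell and the picture viewer there is one more tool, called as name(argument=value, ...) on one line, values as JSON. servo_tool: Moves the arm, as the interface text tells. Its arguments: {"type":"object","properties":{"offset":{"type":"array"},"angular":{"type":"array"},"grip":{"type":"array"},"newtons":{"type":"number"}},"required":["offset","angular","grip"]}

```bash
mkdir -p pics; ls; cat > h.py <<'E'
import numpy as np,cv2
from rig import *
def ray(p,uv):
    d=np.linalg.inv(p["mtx"])@np.array([uv[0],uv[1],1.]);T=np.array(p["pose"]);return T[:3,3],T[:3,:3]@d
def onz(p,uv,z):
    o,d=ray(p,uv);return o+d*(z-o[2])/d[2]
def proj(p,X):
    T=np.linalg.inv(np.array(p["pose"]));c=(T[:3,:3]@np.atleast_2d(X).T).T+T[:3,3];q=(np.array(p["mtx"])@c.T).T;return q[:,:2]/q[:,2:]
def save(p,n): cv2.imwrite(f"pics/{n}.png",cv2.cvtColor(p["pixels"],cv2.COLOR_RGB2BGR))
E
python3 - <<'E'
from h import *
s=sense();print(s)
for n in("scene","top"):
    p=capture(n);save(p,n+"0");print(n,np.round(p["mtx"],1).tolist(),np.round(p["pose"],3).tolist())
    for k in("cover","nest","bottle","meter","relay","pad_top","jaw_nose","pocket"):
        for d in boxes_of(p,k)[:2]:print(k,np.round(d["position"],1),round(d["conf"],2),onz(p,d["position"],0.02).round(3))
    for k in("cover","nest"):
        for d in trace(p,k)[:1]:
            m=d["pixels"].astype(np.uint8);c=max(cv2.findContours(m,0,2)[0],key=cv2.contourArea)
            print(k,m.sum(),cv2.approxPolyDP(c,2.5,True)[:,0].tolist(),cv2.minAreaRect(c))
E
```

```text
pics
{'clock': 0.0, 'qpos': array([-1.26522564,  0.537199  , -0.00444988,  1.53883995,  0.00255055,
        1.06727286, -0.07118566]), 'joint_velocities': array([-0.00065394, -0.0011422 ,  0.0004799 , -0.0003207 , -0.00081474,
       -0.00044637,  0.00019322]), 'joint_efforts': array([ 1.80661814e-04, -5.83401418e+01,  1.04856391e+00, -2.59101570e+01,
        1.23405128e-02,  9.39832244e-03, -2.74057436e-05]), 'ee_pos': array([0.2358815 , 0.60498371, 0.20330465]), 'tcp_rot': array([ 1.84781255e-01,  9.82779300e-01, -8.48472354e-04, -1.20495830e-04]), 'ft_force': array([0.6865591 , 0.22441181, 0.76145289]), 'wrist_torque': array([ 0.01609348, -0.00996599,  0.04018334]), 'finger_force': 0.0, 'gripper_width': 1.00172871403418}
scene [[437.3, 0.0, 321.1], [0.0, 437.3, 194.7], [0.0, 0.0, 1.0]] [[-0.793, -0.422, 0.44, 0.161], [-0.609, 0.568, -0.553, 0.286], [-0.016, -0.707, -0.707, 0.678], [0.0, 0.0, 0.0, 1.0]]
cover [224.4 240.8] 0.89 [ 0.643 -0.017  0.02 ]
cover [358.6 173. ] 0.65 [ 0.544 -0.333  0.02 ]
nest [378.1 186.7] 0.59 [ 0.486 -0.322  0.02 ]
bottle [365.2 249.6] 0.9 [ 0.414 -0.16
[... 787 characters left out ...]
146  0.02 ]
bottle [349.8 290.5] 0.29 [ 0.359 -0.231  0.02 ]
meter [346.3 114.9] 0.94 [ 0.67  -0.242  0.02 ]
relay [349.6 292.8] 0.93 [ 0.356 -0.23   0.02 ]
pad_top [404.5 209.3] 0.82 [ 0.493 -0.333  0.02 ]
jaw_nose [398.9 179.3] 0.61 [ 0.547 -0.327  0.02 ]
jaw_nose [403.9 211. ] 0.4 [ 0.49  -0.332  0.02 ]
pocket [407.8 210. ] 0.98 [ 0.492 -0.339  0.02 ]
cover 2084 [[237, 111], [224, 116], [178, 148], [195, 170], [249, 135]] ((214.46153259277344, 140.6923065185547), (30.50851058959961, 71.55632019042969), 56.3099365234375)
nest 9199 [[439, 152], [347, 177], [372, 264], [451, 244], [467, 236]] ((406.8856506347656, 207.4385986328125), (95.47103118896484, 101.15023803710938), 73.22877502441406)
```

```bash
python3 - <<'E'
import cv2
a=cv2.imread("pics/top0.png");b=cv2.imread("pics/scene0.png")
cv2.imwrite("pics/t1.png",cv2.resize(a[90:310,160:480],None,fx=2.5,fy=2.5,interpolation=cv2.INTER_CUBIC))
cv2.imwrite("pics/s1.png",cv2.resize(b[110:310,150:450],None,fx=2.6,fy=2.6,interpolation=cv2.INTER_CUBIC))
E
```

```text
(no output)
```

View pics/t1.png

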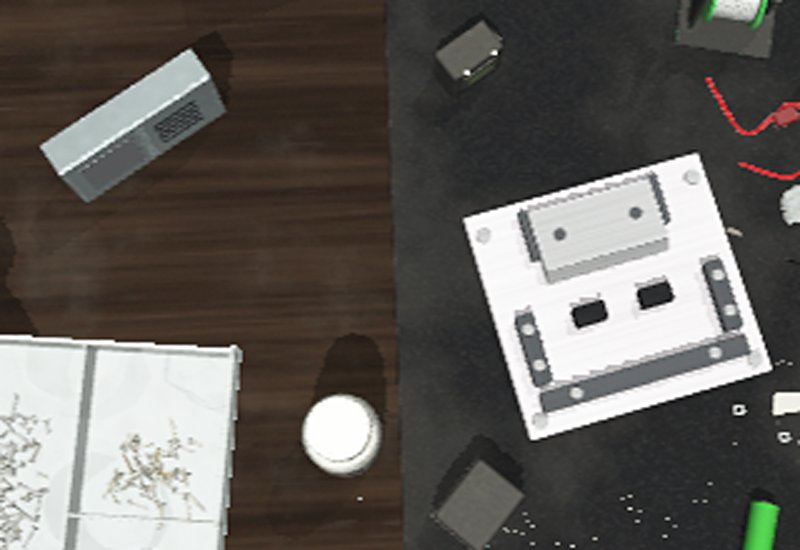

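View pics/s1.png

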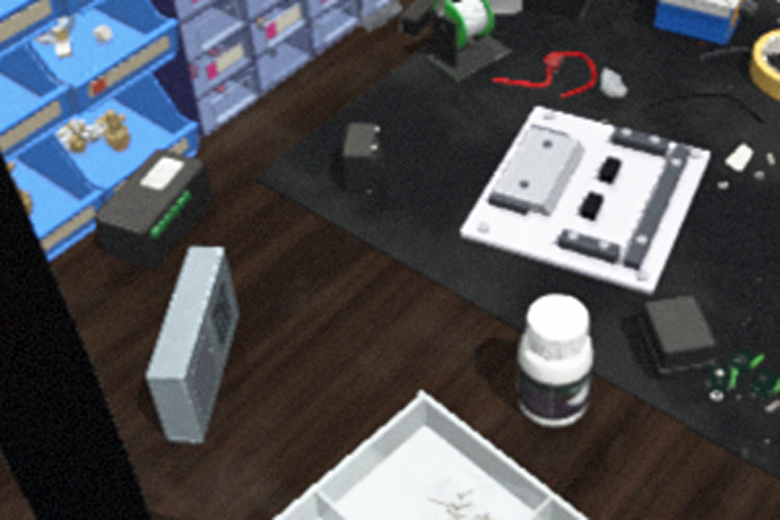

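The top view (crop) shows the cover at about (135,125) with its louvred face turned toward the robot. The nest is at (615,295), with its back wall on the robot side and the jaw on the far side. The meter is at (470,55), the bottle at (340,435) and the relay at (480,505). The space behind the cover looks free, so I plan to tip it onto its open side and then regrip it across its 76 mm width from above.

```bash
cat >> h.py <<'E'
from scipy.optimize import least_squares
def R2(a): return np.array([[np.cos(a),-np.sin(a)],[np.sin(a),np.cos(a)]])
def place(P,x): # x=[X,Y,yaw], P local pts
    P=np.array(P,float);o=P.copy();o[:,:2]=P[:,:2]@R2(x[2]).T+x[:2];return o
E
python3 - <<'E'
from h import *
p=capture("top");q=capture("scene");save(p,"top1")
f=lambda L:np.array(L,float)/2.5+[160,90]
g=lambda L:np.array(L,float)/2.6+[150,110]
# nest: plate corners + pad centres
px=f([[465,218],[697,153],[770,370],[532,438],[590,314],[655,294]])
def loc(b):return [[-.088,.082+b,.008],[.088,.082+b,.008],[.088,-.082+b,.008],[-.088,-.082+b,.008],[-.024,.005,.02],[.024,.005,.02]]
s=least_squares(lambda v:(proj(p,place(loc(v[3]),v[:3]))-px).ravel(),[.49,-.33,-1.3,0.02]);print("nest",s.x.round(4),np.abs(s.fun).max())
pxs=g([[610,169],[591,206]])
print("scene pads",onz(q,pxs[0],.02).round(3),onz(q,pxs[1],.02).round(3),place([[.024,.005,.02],[-.024,.005,.02]],s.x[:3]).round(3).tolist())
c=f([[40,147],[190,48],[212,82],[62,175]])
print("cover top",[onz(p,u,.076).round(4).tolist() for u in c])
c2=g([[190,247],[222,248],[190,380],[148,377]])
print("cover scene",[onz(q,u,.076).round(4).tolist() for u in c2])
print("blackbox",onz(q,g([[135,250]])[0],0).round(3))
for pp,n in((p,"o1"),(q,"o2")):
    im=pp["pixels"][:,:,::-1].copy()
    L=[[-.06,-.038,.008],[.06,-.038,.008],[.06,.038,.008],[-.06,.038,.008],[-.062,-.052,.018],[.062,-.052,.018],[.062,-.038,.018],[-.062,-.038,.018],[-.045,.04,.02],[.045,.04,.02]]
    for u in proj(pp,place(L,s.x[:3])):cv2.circle(im,tuple(int(round(t*4)) for t in u),4,(0,0,255),1,16,2)
    cr=im[90:310,160:480] if n=="o1" else im[0:310,120:450]
    cv2.imwrite(f"pics/{n}.png",cv2.resize(cr,None,fx=2.5 if n=="o1" else 1.9,fy=2.5 if n=="o1" else 1.9))
a=cv2.imread("pics/o1.png");b=cv2.imread("pics/o2.png")
cv2.imwrite("pics/o.png",a[100:500,430:800]);cv2.imwrite("pics/ob.png",b)
E
```

```text
nest [ 0.4841 -0.3423 -1.3381  0.0153] 0.894020775765739
scene pads [ 0.494 -0.362  0.02 ] [ 0.483 -0.314  0.02 ] [[0.495, -0.364, 0.02], [0.483, -0.318, 0.02]]
cover top [[0.6027, 0.048, 0.076], [0.6678, -0.0523, 0.076], [0.643, -0.0669, 0.076], [0.5828, 0.0332, 0.076]]
cover scene [[0.6684, -0.0513, 0.076], [0.6487, -0.0647, 0.076], [0.5791, 0.0332, 0.076], [0.6033, 0.0482, 0.076]]
blackbox [ 0.767 -0.064  0.   ]
```

View pics/o.png

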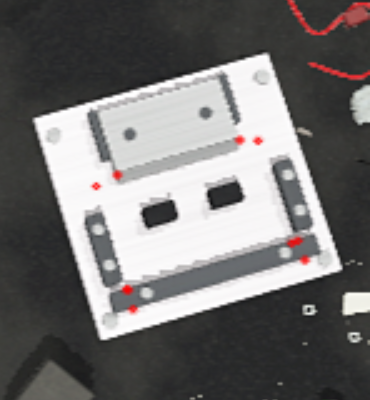

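View pics/ob.png

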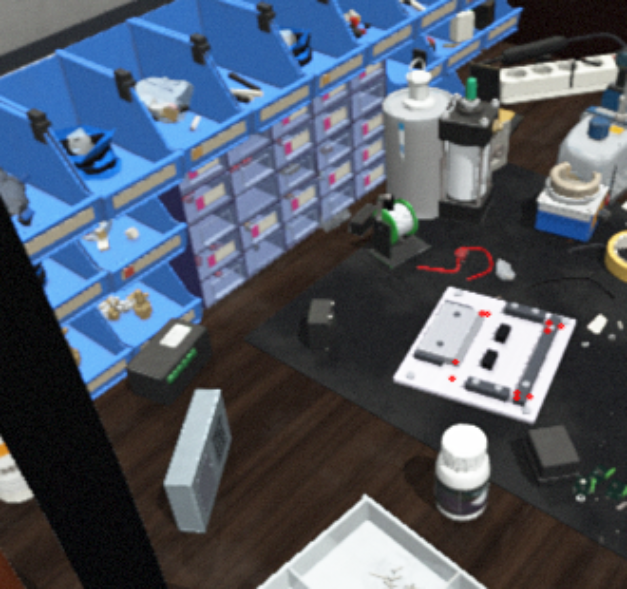

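servo_tool(offset=[[-5.5,-4.8,0],[-11,-9.5,0],[-16.6,-14.3,0],[-22,-19,0],[-27.6,-23.8,0],[-33,-28.6,0],[-38.7,-33.4,0],[-44.2,-38,0],[-50,-43,0],[-55.3,-47.6,0]], angular=[[0,0,0.06],[0,0,0.12],[0,0,0.19],[0,0,0.25],[0,0,0.31],[0,0,0.37],[0,0,0.44],[0,0,0.5],[0,0,0.56],[0,0,0.623]], grip=[0,0,0,0,0,0,0,0,0,0])

```text
clock: 2.45
ee_pos: [0.5303, 0.052, 0.2046]
tcp_rot: [0.478, 0.878, 0.0, 0.0]
ft_force: [0.8, 0.0, -0.2]
gripper_width: -0.001
finger_force: 0.0
```

servo_tool(offset=[[0,0,0],[0,0,0],[0,0,0],[0,0,0]], angular=[[0,0,0],[0,0,0],[0,0,0],[0,0,0]], grip=[0,0,0,0])

```text
clock: 2.95
ee_pos: [0.5289, 0.055, 0.2042]
tcp_rot: [0.476, 0.879, 0.0, -0.0]
ft_force: [-0.4, 0.5, 0.2]
gripper_width: -0.003
finger_force: 0.0
```

servo_tool(offset=[[-5,-0.5,0],[-10.6,-1,0],[-10.6,-1,5],[-10.6,-1,9],[-10.6,-1,13.6],[-10.6,-1,13.9],[-10.6,-1,13.9]], angular=[[0,0,0],[0,0,0],[0,0,0],[0,0,0],[0,0,0],[0,0,0],[0,0,0]], grip=[0,0,0,0,0,0,0])

```text
clock: 3.82
ee_pos: [0.5795, -0.0404, 0.0664]
tcp_rot: [0.477, 0.879, 0.0, 0.001]
ft_force: [-0.0, 0.5, -0.2]
gripper_width: 0.001
finger_force: 0.0
```

servo_tool(offset=[[0,1,0],[0,2,0],[0,2.5,0],[0,3,0],[0,3.5,0],[0,4,0],[0,4.5,0],[0,5,0],[0,5,0]], angular=[[0,0,0],[0,0,0],[0,0,0],[0,0,0],[0,0,0],[0,0,0],[0,0,0],[0,0,0],[0,0,0]], grip=[0,0,0,0,0,0,0,0,0])

```text
clock: 4.95
ee_pos: [0.6209, -0.0131, 0.0652]
tcp_rot: [0.477, 0.879, 0.0, 0.0]
ft_force: [0.0, -0.9, -0.4]
gripper_width: -0.001
finger_force: 0.0
```

```bash
python3 - <<'E'
from h import *
q=capture("scene");p=capture("top");save(q,"s2")
im=np.vstack([q["pixels"][130:330,100:420],p["pixels"][60:220,120:440]])[:,:,::-1]
cv2.imwrite("pics/v2.png",cv2.resize(im,None,fx=1.6,fy=1.6));print(sense()["ee_pos"])
E
```

```text
[ 0.62050953 -0.0136048   0.06515322]
```

View pics/v2.png

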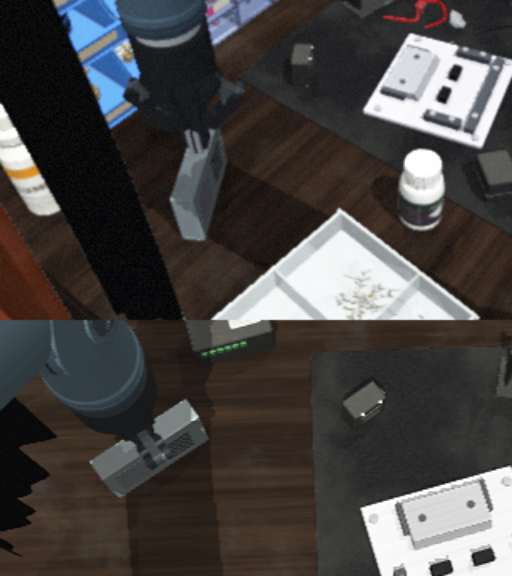

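The finger is in front of the cover's louvred face, and I can't tell yet whether the cover has tilted or slid. I'll measure it.

```bash
python3 - <<'E'
from h import *
q=capture("scene");p=capture("top")
C=[[x,y,z] for z in(0,.076) for y in(-.013,.013) for x in(-.06,.06)]
best=None
for nm,pp in(("scene",q),("top",p)):
    d=trace(pp,"cover")
    if d:
        m=d[0]["pixels"].astype(np.uint8);c=max(cv2.findContours(m,0,2)[0],key=cv2.contourArea)
        print(nm,d[0]["conf"],m.sum(),cv2.approxPolyDP(c,2,True)[:,0].tolist())
    print(proj(pp,place(C,[.624,-.0095,-.995])).round(0).tolist())
im=np.vstack([cv2.resize(q["pixels"][180:290,160:280],None,fx=3.2,fy=3.2,interpolation=2)[:290],cv2.resize(p["pixels"][90:190,150:270],None,fx=3.2,fy=3.2,interpolation=2)[:300]])
cv2.imwrite("pics/v3.png",im[:,:,::-1])
E
```

```text
scene 0.96 1487 [[236, 210], [232, 212], [232, 220], [228, 225], [216, 225], [207, 251], [213, 275], [219, 280], [228, 278], [241, 232]]
[[230.0, 281.0], [243.0, 231.0], [216.0, 280.0], [230.0, 231.0], [222.0, 256.0], [237.0, 205.0], [207.0, 255.0], [224.0, 205.0]]
top 0.8 1684 [[237, 110], [233, 110], [216, 123], [216, 130], [227, 141], [222, 151], [250, 135]]
[[196.0, 172.0], [251.0, 135.0], [188.0, 161.0], [243.0, 124.0], [184.0, 161.0], [245.0, 121.0], [176.0, 149.0], [236.0, 109.0]]
```

View pics/v3.png

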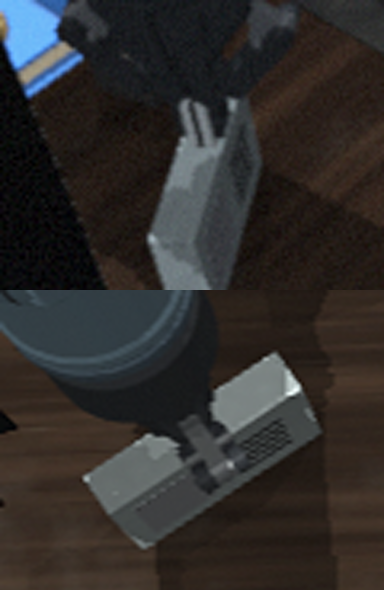

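```bash
python3 - <<'E'
from h import *
q=capture("scene");p=capture("top");e=sense()["ee_pos"];print(e,sense()["ft_force"])
for nm,pp,o in(("scene",q,(170,180)),("top",p,(150,90))):
    print(nm,proj(pp,[e,e+[0,0,.05]]).round(1).tolist())
    im=pp["pixels"][:,:,::-1].copy();im=im[o[1]:o[1]+110,o[0]:o[0]+110];im=cv2.resize(im,None,fx=5,fy=5,interpolation=2)
    for u in proj(pp,[e]):cv2.circle(im,(int((u[0]-o[0]+.5)*5),int((u[1]-o[1]+.5)*5)),4,(0,0,255),1)
    for u in proj(pp,place([[x,y,.076] for x in(-.06,.06) for y in(-.013,.013)],[.624,-.0095,-.995])):cv2.circle(im,(int((u[0]-o[0]+.5)*5),int((u[1]-o[1]+.5)*5)),4,(0,255,0),1)
    cv2.imwrite("pics/w%s.png"%nm,im)
cv2.imwrite("pics/w.png",cv2.resize(np.hstack([cv2.imread("pics/wscene.png"),cv2.imread("pics/wtop.png")]),(800,400)))
E
```

```text
[ 0.62050381 -0.0136316   0.06522416] [ 0.5124179  -0.12555346 -0.37082195]
scene [[227.2, 232.3], [222.4, 213.8]]
top [[214.4, 138.9], [208.0, 129.5]]
```

View pics/w.png

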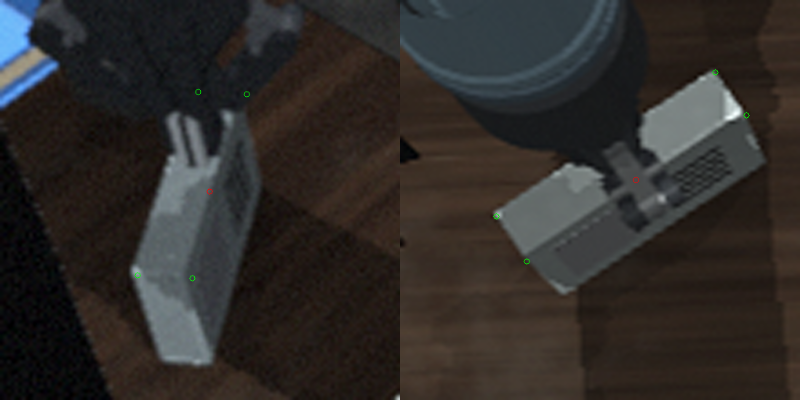

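servo_tool(offset=[[0,0.5,0],[0,1,0],[0,1.5,0],[0,2,0],[0,2,0]], angular=[[0,0,0],[0,0,0],[0,0,0],[0,0,0],[0,0,0]], grip=[0,0,0,0,0])

```text
clock: 5.98
ee_pos: [0.6377, -0.0022, 0.0652]
tcp_rot: [0.477, 0.879, 0.0, 0.0]
ft_force: [-0.5, 1.0, -0.9]
gripper_width: 0.001
finger_force: 0.0
```

```bash
python3 - <<'E'
from h import *
q=capture("scene");p=capture("top");e=sense()["ee_pos"]
for nm,pp,o in(("scene",q,(170,180)),("top",p,(150,90))):
    d=trace(pp,"cover")
    if d:
        m=d[0]["pixels"].astype(np.uint8);c=max(cv2.findContours(m,0,2)[0],key=cv2.contourArea)
        print(nm,d[0]["conf"],m.sum(),cv2.approxPolyDP(c,2,True)[:,0].tolist())
    im=pp["pixels"][:,:,::-1].copy();im=im[o[1]:o[1]+110,o[0]:o[0]+110];im=cv2.resize(im,None,fx=5,fy=5,interpolation=2)
    for u in proj(pp,[e]):cv2.circle(im,(int((u[0]-o[0]+.5)*5),int((u[1]-o[1]+.5)*5)),4,(0,0,255),1)
    cv2.imwrite("pics/w%s.png"%nm,im)
cv2.imwrite("pics/x.png",cv2.resize(np.hstack([cv2.imread("pics/wscene.png"),cv2.imread("pics/wtop.png")]),(800,400)))
E
```

```text
scene 0.74 1709 [[235, 205], [221, 210], [207, 252], [214, 277], [228, 279], [241, 233]]
top 0.88 1967 [[237, 110], [231, 111], [214, 123], [220, 132], [209, 142], [198, 134], [177, 147], [180, 155], [194, 169], [209, 163], [250, 134], [245, 120]]
```

View pics/x.png

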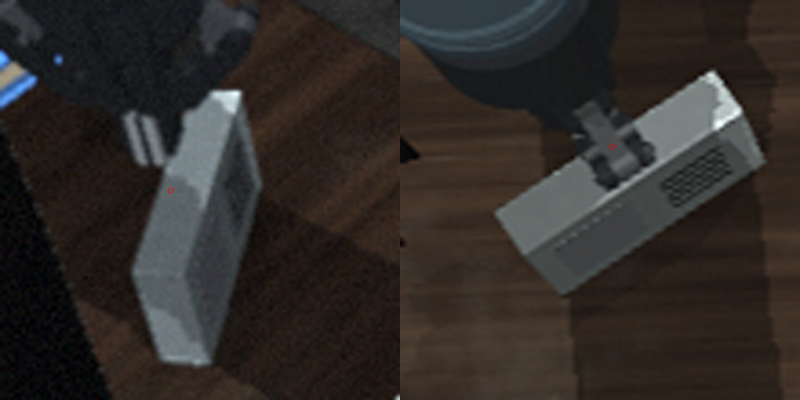

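```bash
python3 - <<'E'
from h import *
q=capture("scene");p=capture("top");s=sense();print(s["ee_pos"],s["gripper_width"],s["qpos"])
def tri(a,b):
    A=[];B=[]
    o1,d1=ray(q,a);o2,d2=ray(p,b)
    t=np.linalg.lstsq(np.c_[d1,-d2],o2-o1,rcond=None)[0];return (o1+d1*t[0]).round(4),(o2+d2*t[1]).round(4)
print(tri((211,225),(213.3,139.5)))
# difference images: edges near tip: print scene patch brightness
g=cv2.cvtColor(q["pixels"],cv2.COLOR_RGB2GRAY)
print(g[208:236:2,200:224])
E
```

```text
[ 0.63722107 -0.00272941  0.06522152] 0.004349521052705474 [-0.2789799   0.7011093   0.30731825  1.68086336 -0.27478851  0.80240174
  0.72827481]
(array([0.6395, 0.0028, 0.0876]), array([ 0.6159, -0.0141,  0.0765]))
[[ 26  31  27  27  28  19  18  22  30  28  28  31  29  29  29  22  21  29
   28  24  19  28  24  25]
 [ 28  27  30  29  26  54  83  75  39  30  27  27  19  21  30  23  26  25
   27  26  51  83  96 106]
 [ 16  23  28  34  75 116 127  97  40  80 114 101  70  43  27  23  27  23
   21  30  83 131 129 135]
 [ 21  19  27  28  46  96 123 103  53  60 103 123 111  73  32  32  28  27
   15  21  51  99 137 133]
 [ 20  21  19  22  29  68 112 122  89  41  85 125 121  95  57  34  28  29
   25  25  70 112 135 134]
 [ 21  19  21  24  26  38  88 123 113  67  56 101 127 110  84  49  23  28
   22  39  94 128 135 136]
 [ 18  26  17  17  29  24  51  97 126 104  55  79 124 125 102  63  29  22
   26  86 129 132 134 135]
 [ 25  31  25  26  21  25  31  73 116 121  82  53  96 125 115  85  60  60
   76 111 132 133 133 132]
 [ 33  24  29  31  27  27  27  41  93 123 106  51  60 105 121 106  99 121
  124 131 131 130 130 130]
 [ 28  27  22  26  23  25  30  25  28  29  31  22  25  28  36 103 140 134
  131 132 131 127 131 133]
 [ 25  22  26  26  30  27  30  26  30  23  23  27  13  20  49  87 116 116
  106 107 119 129 131 133]
 [ 23  27  28  26  27  27  25  20  23  22  21  22  22  32  69 100  99 100
  102  99 102 116 131 135]
 [ 26  30  24  25  24  28  24  21  23  22  25  20  27  65  93 103  97 101
   97  96  97  97  96 103]
 [ 29  28  25  19  25  17  27  21  22  22  17  25  45  78  95  99 101 100
  100  99  96  97  99 101]]
```

servo_tool(offset=[[0,0,-1.5],[0,-3,-1.5],[0,-5.8,-1.5],[0,-5.8,1],[0,-5.8,2],[0,-5.8,2]], angular=[[0,0,0],[0,0,0],[0,0,0],[0,0,0],[0,0,0],[0,0,0]], grip=[0,0,0,0,0,0])

```text
clock: 7.02
ee_pos: [0.5887, -0.0338, 0.0452]
tcp_rot: [0.477, 0.879, -0.0, -0.0]
ft_force: [0.4, 0.3, -0.2]
gripper_width: -0.003
finger_force: 0.0
```

servo_tool(offset=[[0,1,0],[0,1.5,0],[0,2,0],[0,2.5,0],[0,3,0],[0,3.5,0],[0,4,0],[0,4.5,0],[0,4.5,0]], angular=[[0,0,0],[0,0,0],[0,0,0],[0,0,0],[0,0,0],[0,0,0],[0,0,0],[0,0,0],[0,0,0]], grip=[0,0,0,0,0,0,0,0,0])

```text
clock: 8.15
ee_pos: [0.628, -0.0091, 0.0463]
tcp_rot: [0.477, 0.879, 0.001, 0.001]
ft_force: [-0.9, 0.6, 6.2]
gripper_width: -0.002
finger_force: 3.4
```

```bash
cat > look.py <<'E'
from h import *
q=capture("scene");p=capture("top");s=sense();print(s["clock"],s["ee_pos"].round(4),s["ft_force"].round(1))
for nm,pp in(("scene",q),("top",p)):
    d=trace(pp,"cover")
    if d:
        m=d[0]["pixels"].astype(np.uint8);c=max(cv2.findContours(m,0,2)[0],key=cv2.contourArea)
        print(nm,d[0]["conf"],m.sum(),cv2.approxPolyDP(c,2,True)[:,0].tolist())
E
python3 look.py
```

```text
8.25 [ 0.6277 -0.0093  0.0463] [-0.6  0.2  7.4]
scene 0.79 1731 [[234, 217], [229, 218], [228, 227], [224, 232], [214, 229], [209, 219], [196, 250], [197, 257], [215, 278], [227, 276], [240, 231]]
top 0.73 2015 [[232, 102], [228, 101], [217, 109], [216, 127], [227, 140], [227, 144], [214, 152], [204, 137], [194, 131], [184, 130], [172, 138], [175, 147], [193, 168], [248, 133]]
```

servo_tool(offset=[[0,0.5,-0.2],[0,1,-0.3],[0,1.5,-0.3],[0,2,-0.3],[0,2.5,-0.3],[0,3,-0.3],[0,3.5,0],[0,4,0],[0,4,0]], angular=[[0,0,0],[0,0,0],[0,0,0],[0,0,0],[0,0,0],[0,0,0],[0,0,0],[0,0,0],[0,0,0]], grip=[0,0,0,0,0,0,0,0,0])

```text
clock: 9.48
ee_pos: [0.6603, 0.0125, 0.0451]
tcp_rot: [0.477, 0.879, 0.0, 0.0]
ft_force: [0.0, 0.1, -0.1]
gripper_width: -0.001
finger_force: 0.0
```

```bash
python3 look.py
```

```text
9.575 [0.6599 0.012  0.0452] [0.5 0.7 0.4]
scene 0.75 1754 [[224, 222], [210, 221], [202, 232], [197, 232], [190, 224], [188, 225], [183, 241], [199, 277], [214, 276], [227, 232], [227, 225]]
top 0.8 2473 [[218, 88], [202, 96], [203, 108], [213, 121], [204, 131], [198, 131], [191, 119], [180, 112], [163, 121], [186, 157], [241, 123], [238, 114]]
```

servo_tool(offset=[[0,-1,-5],[0,-6,-11],[0,-10,-14],[0,-15,-14],[0,-15,-14],[0,-15,-14]], angular=[[0,0,0],[0,0,0],[0,0,0],[0,0,0],[0,0,0],[0,0,0]], grip=[0,0,0,4,8.54,8.54])

```text
clock: 10.42
ee_pos: [0.5346, -0.0692, 0.1854]
tcp_rot: [0.477, 0.879, 0.0, 0.0]
ft_force: [0.4, 0.9, 0.9]
gripper_width: 0.633
finger_force: 0.0
```

```bash
cat >> h.py <<'E'
def hull(pp,B):
    u=proj(pp,B).astype(np.float32);m=np.zeros((400,640),np.uint8);cv2.fillConvexPoly(m,np.round(cv2.convexHull(u)*16).astype(np.int32),1,8,4);return m
BOX=[[x,y,z] for x in(-.06,.06) for y in(-.038,.038) for z in(0,.026)]
def fitflat(pics,x0,zb=0.,box=BOX):
    from scipy.optimize import minimize
    ms=[(pp,trace(pp,"cover")[0]) for pp in pics];print([m["conf"] for _,m in ms])
    def c(x):
        t=0
        for pp,m in ms:
            M=m["pixels"];H=hull(pp,place(np.array(box)+[0,0,zb],x))>0;t+=1-(M&H).sum()/(M|H).sum()
        return t
    s=minimize(c,x0,method="Nelder-Mead",options=dict(initial_simplex=[np.array(x0)+d for d in([0,0,0],[.01,0,0],[0,.01,0],[0,0,.1])],xatol=1e-4,fatol=1e-4));return s.x,s.fun
E
python3 look.py; python3 - <<'E'
from h import *
q=capture("scene");p=capture("top")
print(fitflat([q,p],[.667,.018,-.995]));print(fitflat([p],[.667,.018,-.995]))
cv2.imwrite("pics/y.png",cv2.resize(np.hstack([q["pixels"][170:300,140:290],p["pixels"][70:200,130:280]]),None,fx=2.6,fy=2.6)[:,:,::-1])
E
```

```text
10.525 [ 0.535  -0.0687  0.185 ] [ 0.3 -0.2 -0.2]
scene 0.75 1938 [[191, 220], [182, 238], [197, 276], [212, 277], [223, 248], [227, 225], [220, 221]]Traceback (most recent call last):
  File "<stdin>", line 3, in <module>
  File "h.py", line 19, in fitflat
    ms=[(pp,trace(pp,"cover")[0]) for pp in pics];print([m["conf"] for _,m in ms])
            ~~~~~~~~~~~~~~~~~^^^
IndexError: list index out of range
```

servo_tool(offset=[[5,0,0],[10,0,0],[15,0,0],[20,0,0],[20,0,0]], angular=[[0,0,0],[0,0,0],[0,0,0],[0,0,0],[0,0,0]], grip=[8.54,8.54,8.54,8.54,8.54])

```text
clock: 11.45
ee_pos: [0.4234, 0.1014, 0.1851]
tcp_rot: [0.474, 0.88, 0.0, -0.001]
ft_force: [0.5, -1.4, 0.7]
gripper_width: 1.004
finger_force: 0.0
```

```bash
python3 look.py; python3 - <<'E'
from h import *
q=capture("scene");p=capture("top")
cv2.imwrite("pics/y.png",cv2.resize(np.hstack([q["pixels"][170:300,140:290],p["pixels"][70:200,130:280]]),None,fx=2.6,fy=2.6)[:,:,::-1])
for L in ([q,p],[p],[q]):
  try: print(fitflat(L,[.667,.018,-.995]))
  except IndexError: print("miss")
E
```

```text
11.55 [0.4255 0.0982 0.1853] [ 0.3  0.4 -0.7]
scene 0.67 140 [[195, 234], [194, 242], [198, 244], [202, 239]]
top 0.85 3001 [[218, 87], [163, 121], [186, 158], [241, 123]]
[0.52, 0.88]
(array([ 0.67079932,  0.01914698, -1.00330648]), np.float64(0.9251584672245734))
[0.88]
(array([ 0.6700581 ,  0.01957328, -0.98369919]), np.float64(0.047303689687795636))
[0.52]
(array([ 0.66531716,  0.01212604, -0.46598226]), np.float64(0.871741828713281))
```

View pics/y.png

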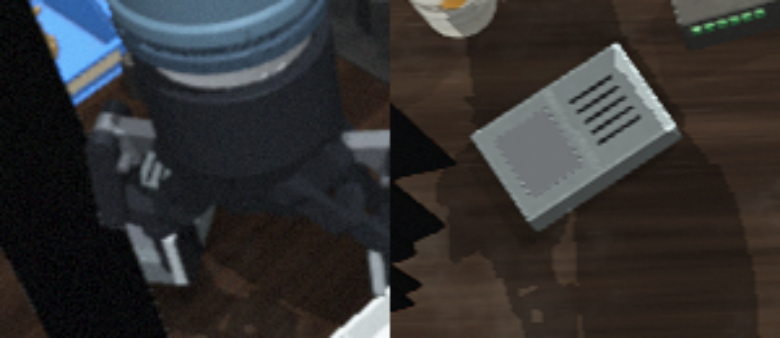

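The cover now lies flat with its louvred face up, at about (215,122) in the full top view. The scene view shows the open finger tips at about (207,279) and (284,283), so I'll work out the tip height from those.

```bash
python3 - <<'E'
from h import *
from scipy.spatial.transform import Rotation as R
q=capture("scene");s=sense();M=R.from_quat(s["tcp_rot"]).as_matrix();e=s["ee_pos"];print(e)
for k in(-.0427,.0427):
  for z in(-.03,-.02,-.01,0): print(k,z,proj(q,[e+M@[0,k,z]]).round(1), proj(q,[e+M@[-.011,k,z],e+M@[.011,k,z]]).round(1).tolist())
c=np.array([.6701,.0196]);d=np.r_[c-e[:2],0];print("to cover tool axes cm",(M.T@d*100).round(2),"yaw tool y",np.arctan2(M[1,1],M[0,1]))
E
```

```text
[0.4254745  0.09775576 0.18516986]
-0.0427 -0.03 [[284.8 283.3]] [[286.0, 275.9], [283.6, 290.9]]
-0.0427 -0.02 [[285.4 287.7]] [[286.6, 280.4], [284.2, 295.3]]
-0.0427 -0.01 [[286.  292.1]] [[287.2, 284.8], [284.8, 299.6]]
-0.0427 0 [[286.6 296.3]] [[287.7, 289.0], [285.4, 303.8]]
0.0427 -0.03 [[217.6 279.3]] [[219.8, 272.0], [215.5, 286.7]]
0.0427 -0.02 [[219.1 283.8]] [[221.1, 276.5], [216.9, 291.2]]
0.0427 -0.01 [[220.5 288.1]] [[222.5, 280.9], [218.4, 295.5]]
0.0427 0 [[221.8 292.4]] [[223.8, 285.2], [219.8, 299.7]]
to cover tool axes cm [-19.87  16.27   0.  ] yaw tool y 0.5751971608119617
```

servo_tool(offset=[[-4,3.3,0],[-8,6.5,0],[-12,9.8,0],[-16,13,4],[-19.9,16.3,8],[-19.9,16.3,13],[-19.9,16.3,16.5],[-19.9,16.3,16.5],[-19.9,16.3,16.5],[-19.9,16.3,16.5]], angular=[[0,0,-0.01],[0,0,-0.01],[0,0,-0.01],[0,0,-0.01],[0,0,-0.01],[0,0,-0.01],[0,0,-0.01],[0,0,-0.01],[0,0,-0.01],[0,0,-0.01]], grip=[8.54,8.54,8.54,8.54,8.54,8.54,8.54,8.54,8.54,8.54])

```text
clock: 13.25
ee_pos: [0.672, 0.0201, 0.0225]
tcp_rot: [0.473, 0.881, 0.001, 0.002]
ft_force: [0.4, -0.2, 0.3]
gripper_width: 0.999
finger_force: 0.0
```

```bash
python3 - <<'E'
from h import *
from scipy.spatial.transform import Rotation as R
s=sense();M=R.from_quat(s["tcp_rot"]).as_matrix();e=s["ee_pos"]
print(e,np.arctan2(M[1,1],M[0,1]),M.T@np.r_[.6701-e[0],.0196-e[1],0]*100)
E
```

```text
[0.67204084 0.02012889 0.02251994] 0.5861115202189275 [ 0.06328979 -0.19094436 -0.00072336]
```

servo_tool(offset=[[0,-0.15,0.8],[0,-0.15,1.6],[0,-0.15,2.4],[0,-0.15,3.0],[0,-0.15,3.4],[0,-0.15,3.4]], angular=[[0,0,0],[0,0,0],[0,0,0],[0,0,0],[0,0,0],[0,0,0]], grip=[8.54,8.54,8.54,8.54,8.54,8.54])

```text
clock: 14.0
ee_pos: [0.6689, 0.0192, -0.0142]
tcp_rot: [0.473, 0.881, -0.0, -0.0]
ft_force: [-1.2, -0.8, -0.7]
gripper_width: 1.002
finger_force: 0.0
```

servo_tool(offset=[[0,0,0],[0,0,0],[0,0,0],[0,0,0],[0,0,0]], angular=[[0,0,0],[0,0,0],[0,0,0],[0,0,0],[0,0,0]], grip=[7.2,7.2,7.2,7.2,7.2], newtons=50)

```text
clock: 14.62
ee_pos: [0.6697, 0.0193, -0.0127]
tcp_rot: [0.473, 0.881, 0.0, 0.0]
ft_force: [-2.1, -0.0, 5.6]
gripper_width: 0.861
finger_force: 56.0
```

servo_tool(offset=[[0,0,-2],[0,0,-5],[0,0,-9],[0,0,-13],[0,0,-13]], angular=[[0,0,0],[0,0,0],[0,0,0],[0,0,0],[0,0,0]], grip=[7.2,7.2,7.2,7.2,7.2])

```text
clock: 15.25
ee_pos: [0.6722, 0.0189, 0.1212]
tcp_rot: [0.473, 0.881, 0.002, 0.003]
ft_force: [-0.2, -1.3, -2.2]
gripper_width: 0.86
finger_force: 58.6
```

servo_tool(offset=[[-2,-3.5,0],[-5,-8.8,0],[-7.5,-13,0],[-10,-17.6,0],[-12.5,-22,0],[-15,-26.5,0],[-17.5,-31,0],[-19.9,-35.3,0],[-19.9,-35.3,0],[-19.9,-35.3,0]], angular=[[0,0,0.04],[0,0,0.09],[0,0,0.14],[0,0,0.18],[0,0,0.22],[0,0,0.27],[0,0,0.31],[0,0,0.354],[0,0,0.354],[0,0,0.354]], grip=[7.2,7.2,7.2,7.2,7.2,7.2,7.2,7.2,7.2,7.2])

```text
clock: 16.5
ee_pos: [0.485, -0.3409, 0.1158]
tcp_rot: [0.62, 0.784, 0.0, -0.001]
ft_force: [-0.1, 0.2, -1.5]
gripper_width: 0.856
finger_force: 58.7
```

```bash
cat > nest.py <<'E'
from h import *
from scipy.spatial.transform import Rotation as R
s=sense();M=R.from_quat(s["tcp_rot"]).as_matrix();e=s["ee_pos"]
N=np.array([.486,-.342]);Y=-1.338
A=R2(Y);print(s["clock"],"tcp in nest mm",(A.T@(e[:2]-N)*1000).round(1),"z",e[2].round(4),"yaw err",(np.arctan2(M[1,1],M[0,1])-Y-np.pi/2).round(4),"F",s["ft_force"].round(1),s["gripper_width"].round(3),s["finger_force"],"to nest, tool cm",(M.T@np.r_[N-e[:2],0]*100).round(2))
E
python3 nest.py; python3 - <<'E'
from h import *
q=capture("scene");p=capture("top");z=sense()["ee_pos"][2]+.0127;e=sense()["ee_pos"]
for L in([q,p],[p],[q]):
  try: print(fitflat(L,[e[0],e[1],-1.338],z))
  except IndexError: print("miss")
E
```

```text
miss
miss
[0.78]
(array([ 0.48740342, -0.34276244, -1.29370608]), np.float64(0.10626836434867781))Traceback (most recent call last):
  File "nest.py", line 5, in <module>
    A=R2(Y);print(s["clock"],"tcp in nest mm",(A.T@(e[:2]-N)*1000).round(1),"z",e[2].round(4),"yaw err",(np.arctan2(M[1,1],M[0,1])-Y-np.pi/2).round(4),"F",s["ft_force"].round(1),s["gripper_width"].round(3),s["finger_force"],"to nest, tool cm",(M.T@np.r_[N-e[:2],0]*100).round(2))
                                                                                                                                                                                  ^^^^^^^^^^^^^^^^^^^^^^^^
AttributeError: 'float' object has no attribute 'round'
```

```bash
sed -i 's/s\["gripper_width"\].round(3)/round(s["gripper_width"],3)/' nest.py; python3 nest.py; python3 - <<'E'
from h import *
q=capture("scene");p=capture("top")
L=[[a*.088,.0153+.082*b,.008] for a,b in((-1,1),(1,1),(1,-1),(-1,-1))]
L2=[[a*.088,.0153+.082*b,.0] for a,b in((-1,1),(1,1),(1,-1),(-1,-1))]
x=[.4841,-.3423,-1.3381]
for pp in(q,p): print(proj(pp,place(L,x)).round(1).tolist(),proj(pp,place(L2,x)).round(1).tolist())
g=lambda L:np.array(L,float)/2.6+[150,110]
cs=g([[460,233],[540,107],[710,152],[652,291]]) # scene crop corners
print(cs.round(1).tolist())
b=[.488,-.342,-1.338]
s=least_squares(lambda v:(proj(q,place(L,v))-cs).ravel(),b);print("scene nest",s.x.round(4),s.fun.round(1))
E
```

```text
16.8 tcp in nest mm [-1.2 -0.1] z 0.1161 yaw err 0.001 F [-0.7  1.  -2.1] 0.859 58.66174042224884 to nest, tool cm [-0.12  0.01 -0.  ]
[[326.9, 199.4], [356.3, 151.3], [423.5, 169.2], [400.9, 222.3]] [[326.9, 202.0], [356.2, 153.8], [422.9, 171.8], [400.5, 224.9]]
[[345.2, 176.7], [439.0, 150.7], [468.9, 238.2], [372.1, 266.1]] [[345.0, 177.7], [438.1, 151.9], [467.6, 238.7], [371.7, 266.4]]
[[326.9, 199.6], [357.7, 151.2], [423.1, 168.5], [400.8, 221.9]]
scene nest [ 0.4842 -0.3432 -1.3413] [ 0.1 -0.6 -1.  -0.2  0.6  0.5  0.2  0.1]
```

servo_tool(offset=[[-0.07,0.56,2],[-0.07,0.56,5],[-0.07,0.56,8],[-0.07,0.56,9.5],[-0.07,0.56,9.5],[-0.07,0.56,9.5]], angular=[[-0.07,0,0],[-0.15,0,0],[-0.15,0,0],[-0.15,0,0],[-0.15,0,0],[-0.15,0,0]], grip=[7.2,7.2,7.2,7.2,7.2,7.2])

```text
clock: 17.65
ee_pos: [0.4917, -0.3416, 0.0222]
tcp_rot: [0.618, 0.782, 0.059, 0.047]
ft_force: [0.4, -0.5, -1.8]
gripper_width: 0.857
finger_force: 58.9
```

```bash
python3 nest.py; python3 - <<'E'
from h import *
q=capture("scene");p=capture("top")
cv2.imwrite("pics/z.png",cv2.resize(np.hstack([q["pixels"][110:250,300:460],p["pixels"][120:260,320:480]]),None,fx=2.45,fy=2.45,interpolation=2)[:,:,::-1])
E
```

```text
17.65 tcp in nest mm [1.  5.7] z 0.0222 yaw err 0.0 F [ 0.4 -0.5 -1.8] 0.857 58.917092084884644 to nest, tool cm [ 0.1  -0.56 -0.09]
```

View pics/z.png

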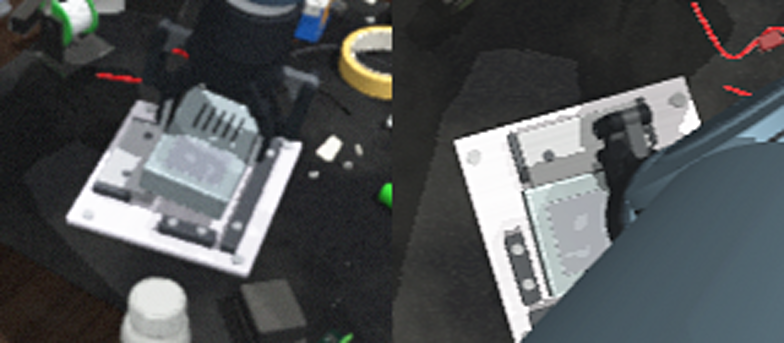

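The scene view shows the cover hanging tilted over the pocket, with its near end just inside the near end wall. In the top view the left end edge runs from (376,198) to (386,241) in full pixels. I'll check the x alignment from this.

```bash
python3 - <<'E'
from h import *
from scipy.spatial.transform import Rotation as R
q=capture("scene");p=capture("top");s=sense();M=R.from_quat(s["tcp_rot"]).as_matrix();e=s["ee_pos"];print(e)
# cover pts in tool frame: tool x=-nest x ; rim 12.7mm above tcp (z=-.0127), face z=-.0387
for nm,pp in(("top",p),("scene",q)):
  for z in(-.0127,-.0387): print(nm,z,proj(pp,[e+M@[.06,.038,z],e+M@[.06,-.038,z]]).round(1).tolist())
  d=trace(pp,"cover")
  if d:
    m=d[0]["pixels"].astype(np.uint8);c=max(cv2.findContours(m,0,2)[0],key=cv2.contourArea);print(d[0]["conf"],cv2.approxPolyDP(c,1.5,True)[:,0].tolist())
N=[.486,-.3425,-1.338]
print("endwall -x inner top edge top-view",proj(p,place([[-.062,.017,.02],[-.062,-.033,.02]],N)).round(1).tolist(),"seen ~",[(o-392)/2.45+320 for o in(527,540)],[o/2.45+120 for o in(230,300)])
E
```

```text
[ 0.49140868 -0.34148655  0.02207647]
top -0.0127 [[371.3, 197.8], [383.6, 240.9]]
top -0.0387 [[373.4, 197.1], [386.1, 241.5]]
0.95 [[405, 190], [373, 198], [383, 237], [386, 241], [408, 220], [406, 212], [408, 196]]
scene -0.0127 [[356.1, 186.9], [390.0, 200.9]]
scene -0.0387 [[358.4, 178.5], [393.0, 192.6]]
0.82 [[378, 146], [360, 175], [358, 186], [390, 198], [400, 179], [404, 160], [400, 153], [383, 146]]
endwall -x inner top edge top-view [[373.0, 213.5], [381.6, 241.3]] seen ~ [375.1020408163265, 380.40816326530614] [213.87755102040816, 242.44897959183675]
```

servo_tool(offset=[[0.15,-0.07,0.5],[0.15,-0.15,1.0],[0.15,-0.22,1.5],[0.15,-0.28,1.85],[0.15,-0.28,1.85],[0.15,-0.28,1.85]], angular=[[0,0,0],[0,0,0],[0,0,0],[0,0,0],[0,0,0],[0,0,0]], grip=[7.2,7.2,7.2,7.2,7.2,7.2])

```text
clock: 18.7
ee_pos: [0.4903, -0.3396, 0.0035]
tcp_rot: [0.619, 0.782, 0.059, 0.046]
ft_force: [-4.9, 2.7, 12.6]
gripper_width: 0.859
finger_force: 61.2
```

```bash
python3 nest.py
```

```text
18.7 tcp in nest mm [-1.3  4.7] z 0.0035 yaw err -0.0011 F [-4.9  2.7 12.6] 0.859 61.222819089889526 to nest, tool cm [-0.13 -0.47 -0.07]
```

servo_tool(offset=[[0,0,-0.1],[0,-0.2,-0.13],[0,-0.4,-0.16],[0,-0.4,-0.16]], angular=[[0,0,0],[0,0,0],[0,0,0],[0,0,0]], grip=[7.2,7.2,7.2,7.2])

```text
clock: 19.2
ee_pos: [0.4888, -0.3402, 0.0039]
tcp_rot: [0.618, 0.783, 0.06, 0.048]
ft_force: [6.0, 1.9, -1.6]
gripper_width: 0.848
finger_force: 58.8
```

```bash
python3 nest.py; python3 -c "
from h import *
from scipy.spatial.transform import Rotation as R
s=sense();t=s['wrist_torque'];A=R2(-1.338);print('torque nest',(A.T@t[:2]).round(2),t)"
```

```text
19.2 tcp in nest mm [-1.1  3.1] z 0.0039 yaw err 0.0016 F [ 6.   1.9 -1.6] 0.848 58.81048321723938 to nest, tool cm [-0.11 -0.31 -0.05]
torque nest [ 1.14 -0.  ] [ 0.26292225 -1.11229009  0.26706781]
```

servo_tool(offset=[[0,-0.07,0.25],[0,-0.14,0.42],[0,-0.2,0.58],[0,-0.26,0.72],[0,-0.3,0.82],[0,-0.33,0.93],[0,-0.33,0.93],[0,-0.33,0.93]], angular=[[0.02,0,0],[0.05,0,0],[0.075,0,0],[0.1,0,0],[0.125,0,0],[0.15,0,0],[0.15,0,0],[0.15,0,0]], grip=[7.2,7.2,7.2,7.2,7.2,7.2,7.2,7.2], newtons=70)

```text
clock: 20.2
ee_pos: [0.4874, -0.3407, -0.0026]
tcp_rot: [0.62, 0.785, 0.002, 0.001]
ft_force: [-2.7, 9.6, 33.2]
gripper_width: 0.853
finger_force: 68.2
```

```bash
python3 nest.py; python3 -c "
from h import *
s=sense();t=s['wrist_torque'];A=R2(-1.338);print('torque nest',(A.T@t[:2]).round(2),s['tcp_rot'].round(3))"
```

```text
20.2 tcp in nest mm [-1.   1.6] z -0.0026 yaw err 0.0012 F [-2.7  9.6 33.2] 0.853 68.18853378295898 to nest, tool cm [-0.1  -0.16 -0.  ]
torque nest [-0.74  2.03] [0.62  0.785 0.002 0.001]
```

servo_tool(offset=[[0.1,-0.1,0],[0.15,-0.1,0],[0.15,-0.1,0]], angular=[[0,0,0],[0,0,0],[0,0,0]], grip=[7.2,7.2,7.2])

```text
clock: 20.58
ee_pos: [0.4874, -0.3408, -0.0026]
tcp_rot: [0.62, 0.785, 0.001, 0.003]
ft_force: [1.8, 6.7, 28.7]
gripper_width: 0.853
finger_force: 67.2
```

```bash
python3 nest.py; python3 -c "
from h import *
s=sense();t=s['wrist_torque'];A=R2(-1.338);print('F',(A.T@s['ft_force'][:2]).round(1),'torque nest',(A.T@t[:2]).round(2),s['tcp_rot'].round(3))"
```

```text
20.575 tcp in nest mm [-0.9  1.6] z -0.0026 yaw err 0.0013 F [ 1.8  6.7 28.7] 0.853 67.16131210327148 to nest, tool cm [-0.09 -0.16 -0.  ]
F [-6.1  3.3] torque nest [-0.29  1.11] [0.62  0.785 0.001 0.003]
```

servo_tool(offset=[[0,0,-0.1],[0,0,-0.2],[0,0,-0.2],[0,0,-0.2],[0,0,-4],[0,0,-9],[0,0,-12],[0,0,-12]], angular=[[0,0,0],[0,0,0],[0,0,0],[0,0,0],[0,0,0],[0,0,0],[0,0,0],[0,0,0]], grip=[8.54,8.54,8.54,8.54,8.54,4,0,0])

```text
clock: 21.58
ee_pos: [0.4846, -0.3411, 0.1161]
tcp_rot: [0.621, 0.784, 0.0, 0.002]
ft_force: [0.2, 0.3, 0.1]
gripper_width: 0.378
finger_force: 0.0
```

servo_tool(offset=[[0,5,0],[0,10,0],[0,15,0],[0,15,0],[0,15,0]], angular=[[0,0,0],[0,0,0],[0,0,0],[0,0,0],[0,0,0]], grip=[0,0,0,0,0])

```text
clock: 22.2
ee_pos: [0.6276, -0.3056, 0.1122]
tcp_rot: [0.621, 0.784, -0.001, -0.001]
ft_force: [-0.1, 0.2, 0.3]
gripper_width: 0.002
finger_force: 0.0
```

```bash
cat > seat.py <<'E'
from h import *
q=capture("scene");p=capture("top");N=[.486,-.3425,-1.338]
for nm,pp in(("top",p),("scene",q)):
  for z in(.034,.043): print(nm,"pred face",z,proj(pp,place([[-.06,.038,z],[.06,.038,z],[.06,-.038,z],[-.06,-.038,z]],N)).round(1).tolist())
  d=trace(pp,"cover")
  if d:
    m=d[0]["pixels"].astype(np.uint8);c=max(cv2.findContours(m,0,2)[0],key=cv2.contourArea);print(d[0]["conf"],m.sum(),cv2.approxPolyDP(c,1.5,True)[:,0].tolist())
    print(fitflat([pp],N,.008))
E
python3 seat.py;python3 nest.py
```

```text
top pred face 0.034 [[371.4, 200.3], [437.9, 181.6], [452.0, 223.6], [384.5, 242.9]]
top pred face 0.043 [[371.8, 199.3], [439.0, 180.4], [453.3, 222.8], [385.2, 242.4]]
0.65 3194 [[436, 184], [375, 200], [371, 203], [383, 244], [440, 228], [450, 223]]
[0.65]
(array([ 0.48546995, -0.3412887 , -1.32892263]), np.float64(0.04742022069788254))
scene pred face 0.034 [[357.3, 189.6], [376.1, 155.7], [408.5, 164.4], [392.1, 199.8]]
scene pred face 0.043 [[357.5, 186.5], [376.4, 152.7], [409.1, 161.3], [392.5, 196.7]]
0.96 1542 [[377, 156], [359, 189], [359, 197], [371, 197], [391, 205], [408, 165]]
[0.96]
(array([ 0.48809284, -0.34941363, -1.30120968]), np.float64(0.1274065685164213))
22.5 tcp in nest mm [ -2.2 146.9] z 0.1139 yaw err -0.002 F [0.4 0.  0.1] 0.004 0.0 to nest, tool cm [ -0.25 -14.69   0.  ]
```

servo_tool(offset=[[-0.2,-5,0],[-0.2,-10,0],[-0.2,-12,2],[-0.2,-12,6],[-0.2,-12,8],[-0.2,-12,9],[-0.2,-12,9]], angular=[[0,0,0],[0,0,0],[0,0,0],[0,0,0],[0,0,0],[0,0,0],[0,0,0]], grip=[0,0,0,0,0,0,0])

```text
clock: 23.38
ee_pos: [0.513, -0.335, 0.0237]
tcp_rot: [0.62, 0.784, -0.0, -0.0]
ft_force: [0.9, -0.7, 0.1]
gripper_width: 0.0
finger_force: 0.0
```

servo_tool(offset=[[0,0,0.2],[0,0,0.4],[0,0,0.6],[0,0,0.8],[0,0,0.8]], angular=[[0,0,0],[0,0,0],[0,0,0],[0,0,0],[0,0,0]], grip=[0,0,0,0,0])

```text
clock: 24.0
ee_pos: [0.5127, -0.3349, 0.0156]
tcp_rot: [0.62, 0.784, -0.0, -0.0]
ft_force: [-0.2, 0.2, 0.6]
gripper_width: 0.0
finger_force: 0.0
```

servo_tool(offset=[[0,0,0.1],[0,0,0.2],[0,0,0.3],[0,0,0.4],[0,0,0.4]], angular=[[0,0,0],[0,0,0],[0,0,0],[0,0,0],[0,0,0]], grip=[0,0,0,0,0])

```text
clock: 24.62
ee_pos: [0.5127, -0.3349, 0.0117]
tcp_rot: [0.621, 0.784, -0.0, -0.0]
ft_force: [0.6, 0.1, 0.1]
gripper_width: -0.0
finger_force: 0.0
```

servo_tool(offset=[[0,0,0.1],[0,0,0.2],[0,0,0.3],[0,0,0.4],[0,0,0.4]], angular=[[0,0,0],[0,0,0],[0,0,0],[0,0,0],[0,0,0]], grip=[0,0,0,0,0])

```text
clock: 25.25
ee_pos: [0.5129, -0.3349, 0.0092]
tcp_rot: [0.621, 0.784, 0.0, -0.0]
ft_force: [-4.4, 3.4, 14.7]
gripper_width: -0.003
finger_force: 7.3
```

servo_tool(offset=[[0,0,0.1],[0,0,0.2],[0,0,0.3],[0,0,0.3]], angular=[[0,0,0],[0,0,0],[0,0,0],[0,0,0]], grip=[0,0,0,0])

```text
clock: 25.75
ee_pos: [0.5129, -0.3349, 0.009]
tcp_rot: [0.621, 0.784, 0.001, -0.0]
ft_force: [-11.4, 10.3, 41.2]
gripper_width: -0.001
finger_force: 21.0
```

servo_tool(offset=[[0,0,-1.5],[0,-3,-1.5],[0,-5.4,-1.5],[0,-5.4,-0.7],[0,-5.4,-0.4],[0,-5.4,-0.2],[0,-5.4,-0.1],[0,-5.4,0],[0,-5.4,0]], angular=[[0,0,0],[0,0,0],[0,0,0],[0,0,0],[0,0,0],[0,0,0],[0,0,0],[0,0,0],[0,0,0]], grip=[0,0,0,0,0,0,0,0,0])

```text
clock: 26.88
ee_pos: [0.4606, -0.3471, 0.009]
tcp_rot: [0.62, 0.784, 0.001, -0.001]
ft_force: [-15.2, 11.0, 53.1]
gripper_width: -0.003
finger_force: 26.6
```

servo_tool(offset=[[0,0,-1.5],[4.5,0,-1.5],[4.5,4,-1.5],[4.5,4.8,-0.7],[4.5,4.8,-0.4],[4.5,4.8,-0.2],[4.5,4.8,-0.1],[4.5,4.8,0],[4.5,4.8,0]], angular=[[0,0,0],[0,0,0],[0,0,0],[0,0,0],[0,0,0],[0,0,0],[0,0,0],[0,0,0],[0,0,0]], grip=[0,0,0,0,0,0,0,0,0])

```text
clock: 28.0
ee_pos: [0.4997, -0.2909, 0.009]
tcp_rot: [0.62, 0.784, 0.003, 0.001]
ft_force: [-4.9, 13.9, 46.3]
gripper_width: -0.003
finger_force: 22.6
```

servo_tool(offset=[[0,0,-1.5],[-4.5,0,-1.5],[-9,0,-1.5],[-9,0,-0.7],[-9,0,-0.4],[-9,0,-0.2],[-9,0,-0.1],[-9,0,0],[-9,0,0]], angular=[[0,0,0],[0,0,0],[0,0,0],[0,0,0],[0,0,0],[0,0,0],[0,0,0],[0,0,0],[0,0,0]], grip=[0,0,0,0,0,0,0,0,0])

```text
clock: 29.12
ee_pos: [0.5159, -0.3821, 0.009]
tcp_rot: [0.621, 0.784, -0.001, 0.0]
ft_force: [-12.3, 3.6, 38.1]
gripper_width: 0.004
finger_force: 18.8
```

servo_tool(offset=[[0,0,-3],[0,0,-8],[0,0,-14],[0,8,-18],[0,14,-18],[0,14,-18],[0,14,-18]], angular=[[0,0,0],[0,0,0],[0,0,0],[0,0,0],[0,0,0],[0,0,0],[0,0,0]], grip=[0,0,0,0,0,0,0])

```text
clock: 30.0
ee_pos: [0.6548, -0.345, 0.1835]
tcp_rot: [0.619, 0.785, 0.0, -0.001]
ft_force: [0.4, 0.0, -0.5]
gripper_width: -0.003
finger_force: 0.0
```

```bash
python3 seat.py; python3 - <<'E'
from h import *
p=capture("top")
for k in("bottle","meter","relay","jaw_nose"):
    for d in boxes_of(p,k)[:1]:print(k,np.round(d["position"],1),round(d["conf"],2))
E
```

```text
top pred face 0.034 [[371.4, 200.3], [437.9, 181.6], [452.0, 223.6], [384.5, 242.9]]
top pred face 0.043 [[371.8, 199.3], [439.0, 180.4], [453.3, 222.8], [385.2, 242.4]]
0.86 3104 [[437, 184], [427, 185], [371, 203], [383, 243], [395, 241], [450, 223]]
[0.86]
(array([ 0.48515283, -0.34292028, -1.32458141]), np.float64(0.07343283582089555))
scene pred face 0.034 [[357.3, 189.6], [376.1, 155.7], [408.5, 164.4], [392.1, 199.8]]
scene pred face 0.043 [[357.5, 186.5], [376.4, 152.7], [409.1, 161.3], [392.5, 196.7]]
0.61 1617 [[376, 156], [358, 188], [358, 196], [364, 199], [371, 197], [391, 205], [407, 170], [407, 164]]
[0.61]
(array([ 0.4880941 , -0.34564111, -1.30429817]), np.float64(0.08658743633276744))
relay [350.2 291.9] 0.7
jaw_nose [397.8 178.3] 0.55
```

```bash
python3 -c "
from rig import *
print(finish_job())"
```

```text
the job is handed in; nothing more can be done
None
```

I loaded the cover into the nest louvred face up and handed the job in at about 30 s, but no verdict came back. Pressing at four points gave the same height, so it sits level and firm. The camera fits agree with it being home on the floor; the jaw's travel is only inferred from that. In the last top picture the relay had not moved. The bottle and meter were not detected in it, though the arm's path stayed well clear of the bottle and nothing suggested it touched the meter.

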